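Clear a pulley out of the gauge case, then shut and lock the case

TASK

Someone has parked the toothed aluminium pulley ring in the open gauge case, so its lid cannot shut. First lift the ring out without touching the dial gauge that stays in the case, and set it down gently, flat and wholly on the green mat, without dropping it. Then swing the blue lid fully shut and push the yellow catch on it all the way down, leaving the calculator, bottle and stand where they are.

Things in the scene. Friction and masses are not known exactly. Their poses are not given: they have to be found in the camera images.
- case: Black open-topped instrument case fixed to the bench, 280 (x) x 190 (y) x 55 mm high, walls 7 mm, grey foam floor 10 mm above the bench. Origin: centre of its underside; x along its length, y towards its hinge side, z up.
- pulley: Loose toothed aluminium pulley ring standing on end on the foam floor in the -x half of the case, its axis upright: 90 mm outside diameter, 62 mm plain through bore (wall 14 mm), 60 mm high, 0.3 to 0.65 kg. It stands 15 mm above the case's rim. Too wide to span: grip it by its wall, one finger in the bore. Origin: centre of its underside; z is its axis.
- gauge: Delicate steel dial gauge with white face, fixed lying on the foam in the +x half of the case: 56 mm diameter, 22 mm thick (top 32 mm above the bench), its stems reaching 65 mm towards -y and 41 mm towards +y of the case, 8 mm thick. Origin: centre of the dial's underside; axes as the case. Not to be touched.
- lid (a joint): Hinge of the blue lid, a flat plate 284 x 194 x 8 mm hinged along the top of the case's +y wall (axis along the case's x, at y +95 mm and z 55 mm in the case frame). rad: 0 = shut flat on the rim, 1.57 = standing upright, 2.0 = leaning back against its stop. A stiff friction hinge: it stays where it is left and takes only about 1 to 3 N at the free edge to move.
- lid_edge (a point): Middle of the lid's free edge, 193 mm from the hinge axis, half way through the lid's thickness. z is the lid's outward normal (up when shut), -y points from the hinge to the free edge when shut.
- catch (a joint): Yellow push catch in the lid, m: 0 = raised, standing 12 mm proud of the lid; 0.009 = pushed fully down (3 mm proud). It slides square to the lid, takes about 7 N, and stays where it is left.
- catch_top (a point): Centre of the top face of the yellow catch (50 mm along the case's x by 26 mm), 163 mm from the hinge axis, in the middle of the lid's length. With the lid shut and the catch up it is 75 mm above the bench, 66 mm when pushed fully down. z is the face's outward normal.
- mat: Green mat 190 x 190 mm, 4 mm thick, fixed to the bench to the right (-y) of the case. Origin: centre of its underside; x and y along its sides.
- calculator: Loose black calculator 130 x 75 x 16 mm, bystander. Origin: centre of its underside, x along its length.
- bottle: Loose white bottle with red cap, 64 mm diameter, 170 mm high, bystander. Origin: centre of its underside.
- stand: Loose gauge stand: blue block base 60 x 50 x 55 mm with a steel post to 175 mm high and a thin arm reaching 71 mm to its -x at 150 mm height, bystander. Origin: centre of its underside.
Things that resemble listed ones, but are neither listed nor needed, are in the scene too. Of the things shaped like the pulley, the aluminium one is meant.

How it is judged (in metres and radians):
On the way, in this order (a step that is already met when the one before it is completed fails the run):
1. the pulley ring stands flat, at rest and released, wholly on the green mat (x of pulley in the frame of mat between -0.052 and 0.052 m and y of pulley in the frame of mat between -0.052 and 0.052 m and z of pulley in the frame of mat below 0.007 m and angle between pulley's own z axis and vertical below 0.08 rad and linear speed of pulley below 0.02 m/s and contact force between pulley and the arm below 0.1 N and contact force between pulley and the fingers below 0.1 N), for 0.2 s.
2. the lid is fully shut and the yellow catch pushed fully down (value of joint lid below 0.03 rad and value of joint catch above 0.0075 m), for 0.2 s.
At the end, for the whole second after the job is handed in: The pulley ring stands on the green mat, flat within 0.08 rad, its centre within 52 mm of the mat's centre along both of the mat's axes, at rest and untouched; the lid is shut to within 0.03 rad and the catch is pushed down by more than 7.5 mm (all of step 1 and all of step 2).
It fails at once if the calculator, bottle or stand is moved by more than 30 mm (distance of any of calculator, bottle, stand from where it was at the start of the episode above 0.03 m).
It fails at once if the dial gauge is touched with more than 3 N (contact force between anything else and gauge above 3 N).
It fails at once if the pulley ring is dropped (falling faster than 0.6 m/s at the mat or bench) (height (world z) of pulley below 0.016 m and linear speed of pulley above 0.6 m/s).
It also fails if it takes over 72 s, if anything falls off the work surface, if the arm or the gripper's body presses on something with over 40 N, if the wrist force passes 120 N, or if a joint passes its speed limit or range.

ROBOT

A 7-joint arm with a two-finger parallel gripper is mounted at the origin on the work surface. World frame = base frame: x ahead of the robot, y to its left, z up, the work surface at z = 0. Lengths are in mm, angles in rad, forces in N, time in s.
With the tool pointing down it reaches from about 425 to 925 mm from the base axis. Payload 6.8 kg.
Tool frame: the origin (TCP) lies on the front face of the gripper's body, between the roots of the fingers; the fingertips stand 73 mm ahead of it and the grasp point (between the pads) lies 54 mm ahead of it; z points along the fingers, y is the direction in which the jaws open and shut (so a half turn about z gives the same grasp; the last joint's range is limited). The gripper opens to 85 mm and grips with 20 to 120 N. Pads are 22 mm wide; open, the fingers measure 114 mm over their backs; the gripper's body (76 mm by 85 mm) begins 54 mm behind the grasp point. The pads swing forward as they close: fully open they stand 13 mm farther back than shut.
Start: joints at [-1.338, 0.477, 0.022, 1.555, -0.011, 1.109, -0.083], TCP at [225.61, 636.196, 303.908] pointing down, gripper open.
Joint ranges: [-2.96, 2.96], [-0.34, 2.1], [-1.41, 1.46], [0.24, 2.44], [-1.37, 4.51], [0.17, 1.92], [-2.96, 2.96]. Speed limits (rad/s): [2.39, 2.39, 3.14, 3.14, 3.14, 3.14, 3.14].

INTERFACE

Orientations are given as a 3x3 rotation matrix whose columns are the frame's x, y, z axes.
In Python, from rig import ctrl gives the robot as it stands. The module is installed in compiled form; this text tells all that it offers.
- The arm moves only by the shell command python3 -m crank 'ROWS' [OPENING] [FORCE]. ROWS is JSON, a list of rows, each an object of numbers: "x", "y", "z": the shift along the tool's x, y, z in m; "wx", "wy", "wz": the turn, a rotation vector about the tool's x, y, z in degrees. In form: [{"x": .., "y": .., "z": .., "wx": .., "wy": .., "wz": ..}, ...]. A call has 1 to 8 rows; each row shifts and turns the commanded pose from where the row before left it, along the tool's axes as they then stand; what a row does not reach is not made up. A row lasts 1/8 s, in which the tool goes at most 62.5 mm and 10.7 degrees, less where a joint would pass 70% of its speed; a pose out of reach is approached as far as the arm can. A call with a gripper value outside its range is refused whole. OPENING is the opening, from 0 (shut) to 1 (fully open), set as the call begins (- or left out, the last holds). The fingers move at their own pace and stop on an object; FORCE is the grip in N (left out, the last holds). Time passes only in rows, so rows that do not move let the fingers close. It gives the time, the measured TCP pose, the force and the opening at its end, in the units of the state.
- ctrl.get_obs(): the state, without advancing time (a new reading comes with each control period).
- ctrl.snapshot(name): name is "scene" or "side" or "wrist"; returns a dict with "image" (420x560x3 uint8, red, green, blue), "vfov" (degrees; the focal length in pixels is half the picture's height over the tangent of half this angle, whatever the lens; pixels are square), "cx", "cy" (the principal point, pixels), "R" (3x3) and "t" (3): a world point X has camera coordinates R X + t; the wrist camera has in their place "tool_from_camera" (4x4, takes a point from camera to tool coordinates, whose origin is the TCP and whose axes are the flange's). Camera axes: x right, y down, z forward; pixel columns grow to the right and rows downward; lengths in mm; the calibration is good to about 2 mm. A picture is of the moment at which its call begins: read the wrist's pose just before it. There is no depth.
- ctrl.close_job(): hands the job in, once; it reports no verdict.
The state is a dict: "t": time; "q": joint angles; "joint_velocities": joint speeds; "effort": joint torques, N m; "tcp_pos": TCP position; "tcp_rot": TCP orientation; "force": force on the tool from outside, world axes, zero at the start; "torque": the same for the moment, N m; "finger_gap": opening from 0.0 (shut) to 1.0 (fully open).
Only numpy, scipy, OpenCV 4.12 (cv2) and the standard library are available. Lean on these libraries where they do the work, as an engineer would, in place of code of your own. Each camera call takes 0.05 s, during which the arm holds its last target.

## Working session

There is one attempt and no reset: what is moved stays moved. The work goes in short steps, Python scripts to look and compute and a shell command to move; the robot and the scene stay as the last step left them, time stands still between calls to the robot, and variables do not carry over. Pictures are saved under pics/ and viewed, and the job is handed in when it is done.

```bash
mkdir -p pics; cat > h.py <<'E'
import numpy as np,cv2
from rig import ctrl
def snap(n,f):
    o=ctrl.get_obs(); s=ctrl.snapshot(n); cv2.imwrite('pics/'+f,cv2.cvtColor(np.array(s['image']),cv2.COLOR_RGB2BGR)); 
    np.save('pics/'+f+'.npy',dict(s=s,o=o),allow_pickle=True); return s,o
def load(f): 
    d=np.load('pics/'+f+'.npy',allow_pickle=True).item(); return d['s'],d['o']
def cam(s,o):
    f=s['image'].shape[0]/2/np.tan(np.radians(s['vfov'])/2)
    if 'R' in s: R=np.array(s['R']);t=np.array(s['t'])
    else:
        T=np.array(s['tool_from_camera']); Rw=np.array(o['tcp_rot'])@T[:3,:3]; p=np.array(o['tcp_rot'])@T[:3,3]+np.array(o['tcp_pos']); R=Rw.T;t=-R@p
    return f,R,t
def pix2w(s,o,u,v,z):
    f,R,t=cam(s,o); d=R.T@np.array([(u-s['cx'])/f,(v-s['cy'])/f,1]); c=-R.T@t
    return c+d*(z-c[2])/d[2]
def w2pix(s,o,X):
    f,R,t=cam(s,o); p=(R@np.atleast_2d(X).T).T+t
    return np.c_[f*p[:,0]/p[:,2]+s['cx'],f*p[:,1]/p[:,2]+s['cy']]
E
python3 - <<'E'
from h import *
for n in ['scene','side','wrist']:
    s,o=snap(n,n+'0.png'); f,R,t=cam(s,o); print(n,s['vfov'],s['cx'],s['cy'],(-R.T@t).round(),R.round(2).tolist())
print({k:np.round(v,3).tolist() for k,v in o.items()})
E
```

```text
scene 45.340426506177245 273.8323471897723 208.96338580454133 [1034. -959.  779.] [[0.89, 0.45, -0.01], [0.25, -0.5, -0.83], [-0.38, 0.73, -0.56]]
side 48.01912161891627 288.2116327605501 208.16330418427543 [498. 698. 969.] [[-1.0, -0.04, -0.01], [-0.02, 0.77, -0.64], [0.04, -0.64, -0.77]]
wrist 70.13801013639457 280.1701139547149 213.35261572936307 [157. 660. 373.] [[0.33, 0.94, -0.0], [0.9, -0.32, 0.29], [0.27, -0.1, -0.96]]
{'t': 0.1, 'q': [-1.338, 0.478, 0.022, 1.556, -0.012, 1.109, -0.083], 'joint_velocities': [0.0, -0.001, -0.0, -0.004, -0.002, 0.0, 0.001], 'effort': [0.004, -59.776, 1.614, -28.196, 0.013, 0.005, 0.0], 'tcp_pos': [225.49, 635.792, 303.036], 'tcp_rot': [[-0.942, 0.334, -0.0], [0.334, 0.942, -0.002], [-0.0, -0.002, -1.0]], 'force': [0.391, -0.681, 0.805], 'torque': [-0.022, 0.025, 0.023], 'finger_gap': 1.001}
```

View pics/scene0.png

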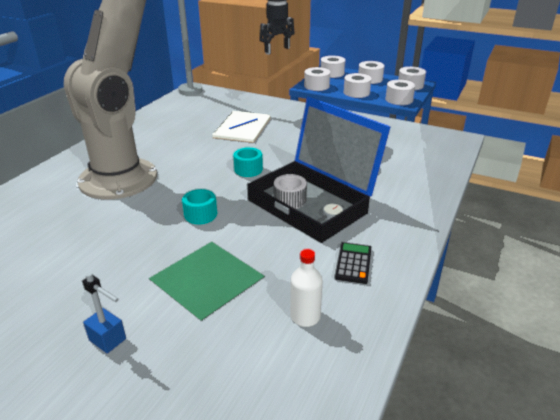

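View pics/side0.png

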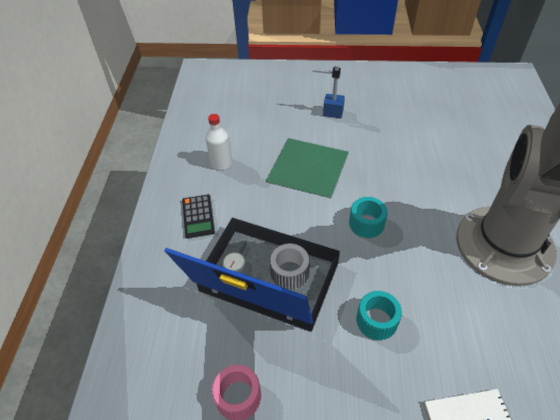

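View pics/wrist0.png

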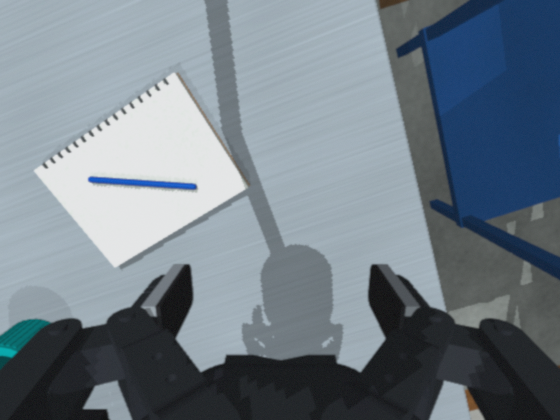

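The scene view shows the aluminium ring at about (290,190), the gauge at (333,210), the mat centre at (207,278), the bottle at (307,290), the stand at (104,325) and the calculator at (354,263). In the side view the ring is at (290,265), with the lid leaning back past upright. I'll zoom in next to measure.

```bash
python3 - <<'E'
import cv2
a=cv2.imread('pics/scene0.png'); cv2.imwrite('pics/c1.png',cv2.resize(a[90:245,235:400],None,fx=4,fy=3.8,interpolation=cv2.INTER_CUBIC)[:, :])
b=cv2.imread('pics/side0.png'); cv2.imwrite('pics/c2.png',cv2.resize(b[205:335,160:360],None,fx=4,fy=4,interpolation=cv2.INTER_CUBIC))
E
```

```text
(no output)
```

View pics/c1.png

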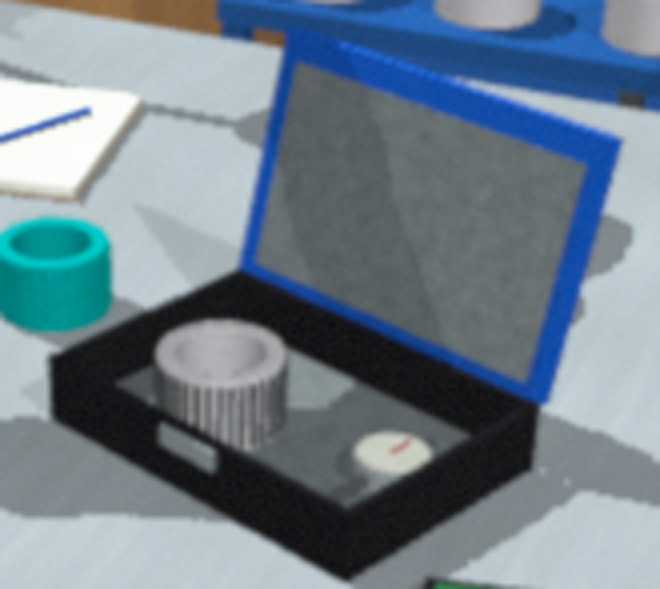

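View pics/c2.png

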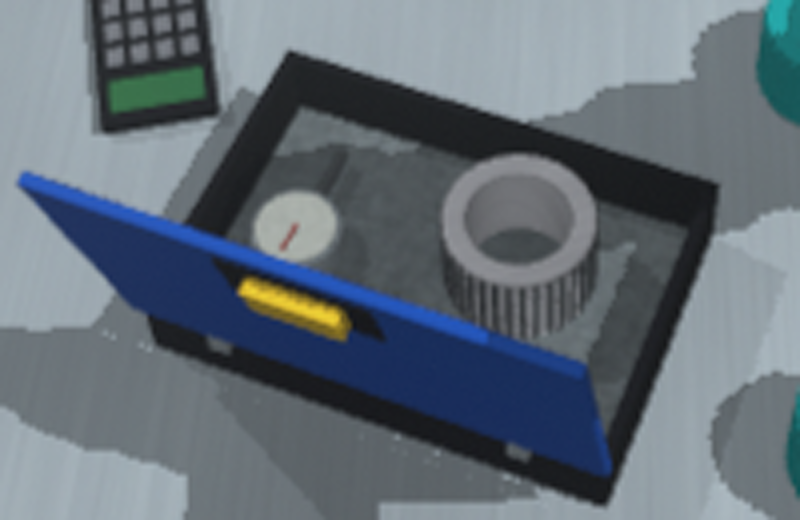

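```bash
python3 - <<'E'
from h import *
from scipy.optimize import least_squares
S=load('scene0.png');D=load('side0.png')
print('pulley scene',pix2w(*S,235+221/4,90+361/3.8,70),'side',pix2w(*D,289.9,260,70))
obs=[(S,(-142+2,-95),(248,184.7)),(S,(140,-95),(322.5,225.5)),(S,(140,95),(369.3,196.6)),(S,(-140,95),(295.75,161.6)),(D,(-140,-95),(339.5,251.75)),(D,(140,-95),(232.5,218))]
def P(p,l): c,s=np.cos(p[2]),np.sin(p[2]); return np.array([p[0]+c*l[0]-s*l[1],p[1]+s*l[0]+c*l[1],55])
def r(p): return np.concatenate([w2pix(*c,P(p,l))[0]-np.array(q) for c,l,q in obs])
R=least_squares(r,[600,200,0]); p=R.x; print('case',p,np.degrees(p[2]),r(p).round(1))
c,s=np.cos(p[2]),np.sin(p[2])
def lid(a,x,y): # x along case, r
    yy=95-y*np.cos(a)+8*np.sin(a)*0; zz=55+y*np.sin(a); return np.array([p[0]+c*x-s*yy,p[1]+s*x+c*yy,zz])
o2=[(S,-142,(306.25,99.2)),(S,142,(390,127.4)),(D,142,(165,250)),(D,-142,(306.25,297.5))]
f=lambda a:np.concatenate([w2pix(*cc,lid(a[0],x,193))[0]-np.array(q) for cc,x,q in o2])
L=least_squares(f,[1.8]);print('lid',L.x,L.fun.round(1))
# mat
for C,px in [(S,[(211,244),(264,276),(203,316),(150,280)]),(D,[(288,140),(348,152),(331,195),(268,185)])]:
    q=np.array([pix2w(*C,u,v,4) for u,v in px]); print('mat',q.round().tolist(),q.mean(0).round(1))
for n,X,u,v in [('bottle',S,307,323),('stand',S,104,340)]: print(n,pix2w(*X,u,v,0))
print('bottlecapS',pix2w(*S,307,253,170),'D',pix2w(*D,214,119,170)); print('standpostS',pix2w(*S,92,281,175),'D',pix2w(*D,336,71,175))
print('standarm end',pix2w(*S,117,300,150),pix2w(*D,314,71,150)); print('calc',pix2w(*S,354,263,16))
print('teal',pix2w(*S,200,197,55),pix2w(*S,248,155,55),pix2w(*D,368,210,55),pix2w(*D,379,308,55))
print('gauge',pix2w(*S,333,209.5,32),pix2w(*D,234,262,32))
E
```

```text
pulley scene [540.60700484  89.30474463  70.        ] side [530.33532875 108.24590919  70.        ]
case [ 5.81152374e+02  1.12123348e+02 -3.45701101e-01] -19.807214075707904 [-0.8 -2.  -0.6 -0.2  1.  -0.6 -0.4 -1.9 -0.5 -0.5 -0.9 -1.4]
lid [1.83121321] [ 1.8 -3.5  0.6 -1.4 -1.9 -2.9 -2.2 -0.3]
mat [[438.0, -154.0, 4.0], [612.0, -200.0, 4.0], [556.0, -367.0, 4.0], [386.0, -327.0, 4.0]] [ 498.2 -262.     4. ]
mat [[556.0, -365.0, 4.0], [377.0, -318.0, 4.0], [430.0, -148.0, 4.0], [603.0, -180.0, 4.0]] [ 491.4 -252.7    4. ]
bottle [ 7.57522862e+02 -2.84294789e+02  1.13686838e-13]
stand [ 412.41047291 -506.62387953    0.        ]
bottlecapS [ 745.72063961 -268.57813338  170.        ] D [ 742.54577805 -257.16873672  170.        ]
standpostS [ 437.93435208 -514.61085221  175.        ] D [ 420.21454727 -471.86742329  175.        ]
standarm end [ 488.74138971 -513.8597283   150.        ] [ 482.80415391 -507.12428435  150.        ]
calc [785.46669402 -79.22852909  16.        ]
teal [340.56411074 -49.0261563   55.        ] [339.25537059 213.00931982  55.        ] [341.70827826 -56.79889501  55.        ] [335.90536831 213.62752598  55.        ]
gauge [668.38956955  83.35097681  32.        ] [663.30491075  93.45526737  32.        ]
```

```bash
python3 -m crank '[{"x":-0.039,"y":-0.0335,"z":-0.01},{"x":-0.039,"y":-0.0335,"z":-0.01},{"x":-0.039,"y":-0.0335,"z":-0.01},{"x":-0.039,"y":-0.0335,"z":-0.01},{"x":-0.039,"y":-0.0335,"z":-0.01},{"x":-0.039,"y":-0.0335}]' 1
```

```text
invalid input at $[0]: expected keys x, y, z, wx, wy, wz
```

```bash
python3 -m crank '[{"x":-0.039,"y":-0.0335,"z":-0.01,"wx":0,"wy":0,"wz":0},{"x":-0.039,"y":-0.0335,"z":-0.01,"wx":0,"wy":0,"wz":0},{"x":-0.039,"y":-0.0335,"z":-0.01,"wx":0,"wy":0,"wz":0},{"x":-0.039,"y":-0.0335,"z":-0.01,"wx":0,"wy":0,"wz":0},{"x":-0.039,"y":-0.0335,"z":-0.01,"wx":0,"wy":0,"wz":0},{"x":-0.039,"y":-0.0335,"z":0,"wx":0,"wy":0,"wz":0}]' 1
```

```text
t: 0.9
tcp_pos: [379.9, 367.1, 354.7]
tcp_rot: [[-0.942, 0.334, 0.001], [0.334, 0.942, 0.001], [-0.0, 0.002, -1.0]]
force: [-0.3, -0.1, -0.8]
finger_gap: 0.997
```

```bash
python3 -m crank '[{"x":-0.039,"y":-0.0335,"z":0,"wx":0,"wy":0,"wz":0},{"x":-0.039,"y":-0.0335,"z":0,"wx":0,"wy":0,"wz":0},{"x":-0.039,"y":-0.0335,"z":0,"wx":0,"wy":0,"wz":0},{"x":-0.039,"y":-0.0335,"z":0,"wx":0,"wy":0,"wz":0},{"x":-0.039,"y":-0.0335,"z":0,"wx":0,"wy":0,"wz":0},{"x":-0.039,"y":-0.0335,"z":0,"wx":0,"wy":0,"wz":0},{"x":0,"y":0,"z":0,"wx":0,"wy":0,"wz":0}]' 1
python3 - <<'E'
from h import *
snap('wrist','w1.png')
E
```

```text
t: 1.78
tcp_pos: [533.6, 96.2, 353.9]
tcp_rot: [[-0.94, 0.342, 0.001], [0.342, 0.94, -0.002], [-0.001, -0.002, -1.0]]
force: [0.2, -0.2, 0.2]
finger_gap: 1.002
```

View pics/w1.png

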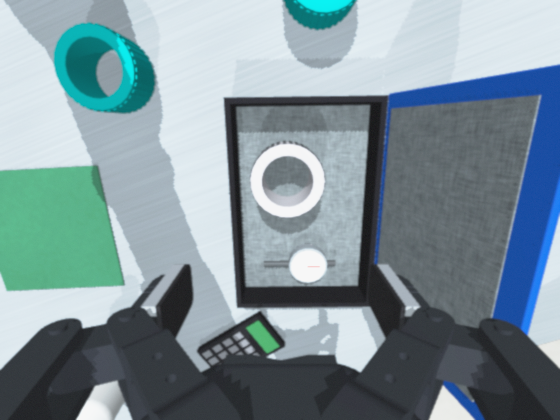

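```bash
python3 - <<'E'
from h import *
W=load('w1.png'); img=W[0]['image']
print('TCP',W[1]['tcp_pos'])
p=pix2w(*W,287.5,179.5,70);print('pulley',p, pix2w(*W,250,179.5,70)-pix2w(*W,325,179.5,70),pix2w(*W,287.5,142,70)-pix2w(*W,287.5,217,70))
g=pix2w(*W,307.5,265,32);print('gauge',g)
c=[pix2w(*W,u,v,55) for u,v in [(225,98),(388,96),(238,307)]]
for q in c: print(q)
a,b,d=c; print(np.linalg.norm(a-b),np.linalg.norm(a-d),np.degrees(np.arctan2(*(d-a)[[1,0]])),np.degrees(np.arctan2(*(b-a)[[1,0]])),(b+d)/2)
for u,v in [(100,166),(124,285),(6,290)]: print('mat',pix2w(*W,u,v,4))
T=np.array(W[0]['tool_from_camera']);print(T.round(3))
E
```

```text
TCP [533.61175004  96.1982131  353.85814465]
pulley [527.29085828 106.85149143  70.        ] [-30.61325927 -84.24505319   0.        ] [-85.36820669  30.37268317   0.        ]
gauge [661.13155016  90.73216684  32.        ]
[415.72306282  70.25940317  55.        ]
[477.97243878 247.65898566  55.        ]
[678.23900236 -21.16064764  55.        ]
188.0042464288542 277.97885567933633 -19.20045324768748 70.66406751836362 [578.10572057 113.24916901  55.        ]
mat [ 431.22914619 -136.24042964    4.        ]
mat [ 609.25599489 -194.97747075    4.        ]
mat [ 553.17786348 -375.80388479    4.        ]
[[ -0.     -0.959  -0.285  72.993]
 [  1.     -0.     -0.     -0.454]
 [  0.     -0.285   0.959 -70.402]
 [  0.      0.      0.      1.   ]]
```

```bash
python3 -m crank '[{"x":0.004,"y":0.023,"z":0.04,"wx":0,"wy":0,"wz":0},{"x":0.005,"y":0.023,"z":0.04,"wx":0,"wy":0,"wz":0},{"x":0,"y":0,"z":0.05,"wx":0,"wy":0,"wz":0},{"x":0,"y":0,"z":0.034,"wx":0,"wy":0,"wz":0},{"x":0,"y":0,"z":0,"wx":0,"wy":0,"wz":0},{"x":0,"y":0,"z":0,"wx":0,"wy":0,"wz":0}]' 0.6 60
python3 - <<'E'
from h import *
snap('wrist','w2.png');snap('side','s2.png')
E
```

```text
t: 2.58
tcp_pos: [539.6, 148.3, 191.1]
tcp_rot: [[-0.943, 0.333, 0.001], [0.333, 0.943, 0.001], [-0.001, 0.001, -1.0]]
force: [-0.3, 0.1, 0.5]
finger_gap: 0.598
```

View pics/w2.png

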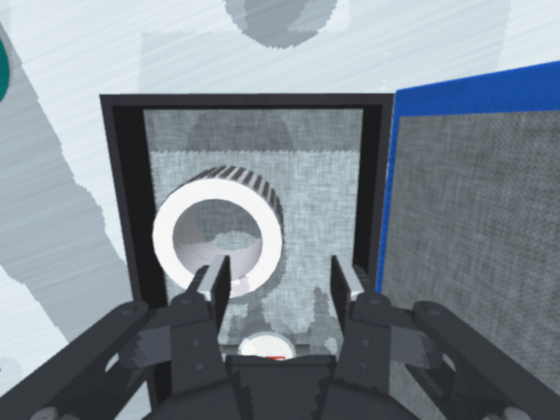

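View pics/s2.png

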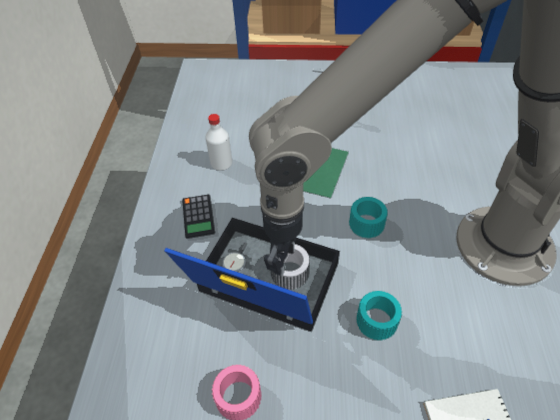

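```bash
python3 - <<'E'
from h import *
W=load('w2.png'); o=W[1]; R=np.array(o['tcp_rot']);t=np.array(o['tcp_pos']); print(t)
for z in (66,70,74): print(z,np.linalg.norm(pix2w(*W,153,238,z)-pix2w(*W,283,238,z)))
p=pix2w(*W,218,238,70);print(p, R.T@(p-t))
E
```

```text
[539.6445591  148.26410327 191.14153455]
66 90.82578745949836
70 88.96723518112196
74 87.10868290274558
[526.89946142 107.31411039  70.        ] [ -1.51888852 -43.02191812 121.08434401]
```

```bash
python3 -m crank '[{"x":-0.0015,"y":-0.005,"z":0.02,"wx":0,"wy":0,"wz":0},{"x":0,"y":0,"z":0.025,"wx":0,"wy":0,"wz":0},{"x":0,"y":0,"z":0.025,"wx":0,"wy":0,"wz":0},{"x":0,"y":0,"z":0.022,"wx":0,"wy":0,"wz":0},{"x":0,"y":0,"z":0,"wx":0,"wy":0,"wz":0},{"x":0,"y":0,"z":0,"wx":0,"wy":0,"wz":0}]' 0.6 60
python3 - <<'E'
from h import *
snap('wrist','w3.png')
E
```

```text
t: 3.42
tcp_pos: [539.9, 142.3, 99.4]
tcp_rot: [[-0.942, 0.334, 0.002], [0.334, 0.942, 0.001], [-0.002, 0.002, -1.0]]
force: [0.3, -0.1, 0.7]
finger_gap: 0.606
```

View pics/w3.png

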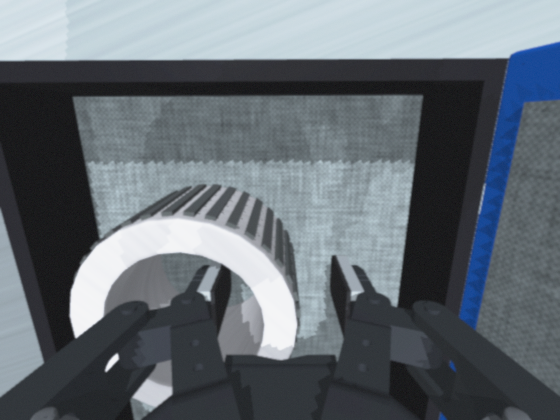

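The left finger is in the bore at about (210,290) and the right one is outside the ring at (345,290), with the wall between them. I'll close now.

```bash
python3 -m crank '[{"x":0,"y":0,"z":0,"wx":0,"wy":0,"wz":0},{"x":0,"y":0,"z":0,"wx":0,"wy":0,"wz":0},{"x":0,"y":0,"z":0,"wx":0,"wy":0,"wz":0},{"x":0,"y":0,"z":0,"wx":0,"wy":0,"wz":0},{"x":0,"y":0,"z":0,"wx":0,"wy":0,"wz":0}]' 0 80
python3 -m crank '[{"x":0,"y":0,"z":-0.003,"wx":0,"wy":0,"wz":0},{"x":0,"y":0,"z":-0.007,"wx":0,"wy":0,"wz":0},{"x":0,"y":0,"z":-0.01,"wx":0,"wy":0,"wz":0},{"x":0,"y":0,"z":0,"wx":0,"wy":0,"wz":0}]'
python3 - <<'E'
from h import *
snap('wrist','w4.png')
E
```

```text
t: 4.1
tcp_pos: [539.7, 142.0, 98.8]
tcp_rot: [[-0.942, 0.335, 0.002], [0.335, 0.942, 0.001], [-0.001, 0.001, -1.0]]
force: [0.1, -0.9, 6.0]
finger_gap: 0.163
t: 4.6
tcp_pos: [539.5, 142.2, 118.8]
tcp_rot: [[-0.943, 0.334, 0.002], [0.334, 0.943, 0.001], [-0.001, 0.001, -1.0]]
force: [0.1, 0.7, -4.8]
finger_gap: 0.16
```

View pics/w4.png

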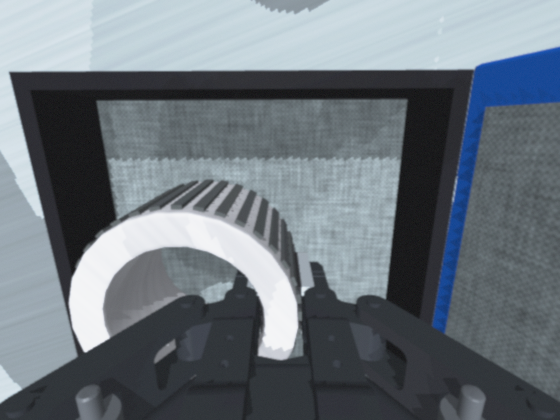

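```bash
python3 -m crank '[{"x":0,"y":0,"z":-0.02,"wx":0,"wy":0,"wz":0},{"x":0,"y":0,"z":-0.025,"wx":0,"wy":0,"wz":0},{"x":0,"y":0,"z":-0.025,"wx":0,"wy":0,"wz":0},{"x":0,"y":0,"z":0,"wx":0,"wy":0,"wz":0}]'
python3 -m crank '[{"x":-0.005,"y":-0.02,"z":0,"wx":0,"wy":0,"wz":0},{"x":-0.0125,"y":-0.05,"z":0,"wx":0,"wy":0,"wz":0},{"x":-0.0125,"y":-0.05,"z":0,"wx":0,"wy":0,"wz":0},{"x":-0.0125,"y":-0.05,"z":0,"wx":0,"wy":0,"wz":0},{"x":-0.0125,"y":-0.05,"z":0,"wx":0,"wy":0,"wz":0},{"x":-0.0125,"y":-0.05,"z":0,"wx":0,"wy":0,"wz":0},{"x":-0.0125,"y":-0.05,"z":0,"wx":0,"wy":0,"wz":0},{"x":-0.0095,"y":-0.032,"z":0,"wx":0,"wy":0,"wz":0}]'
python3 -m crank '[{"x":0,"y":0,"z":0,"wx":0,"wy":0,"wz":0},{"x":0,"y":0,"z":0,"wx":0,"wy":0,"wz":0}]'
python3 - <<'E'
from h import *
snap('wrist','w5.png');snap('side','s5.png');snap('scene','c5.png')
E
```

```text
t: 5.15
tcp_pos: [540.0, 142.3, 189.3]
tcp_rot: [[-0.942, 0.334, 0.003], [0.334, 0.942, 0.001], [-0.003, 0.003, -1.0]]
force: [0.3, 0.1, -5.7]
finger_gap: 0.157
t: 6.15
tcp_pos: [503.0, -223.3, 186.5]
tcp_rot: [[-0.941, 0.338, -0.003], [0.338, 0.941, -0.001], [0.003, -0.002, -1.0]]
force: [0.5, 0.8, -5.7]
finger_gap: 0.156
t: 6.4
tcp_pos: [504.5, -219.5, 186.6]
tcp_rot: [[-0.942, 0.335, -0.003], [0.335, 0.942, 0.001], [0.003, 0.0, -1.0]]
force: [-0.2, 0.6, -5.6]
finger_gap: 0.155
```

View pics/w5.png

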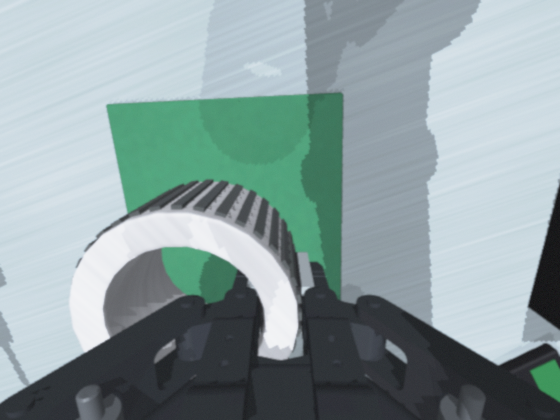

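View pics/c5.png

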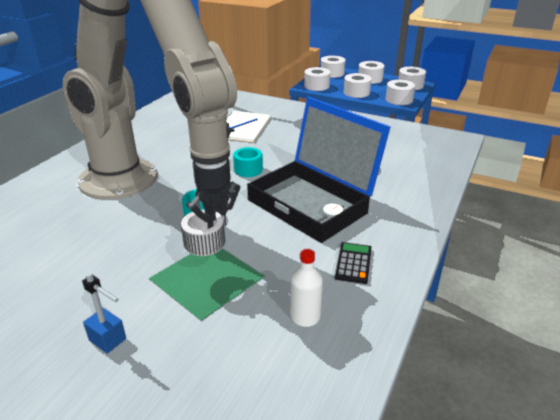

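```bash
python3 - <<'E'
from h import *
W=load('w5.png'); o=W[1]; R=np.array(o['tcp_rot']);t=np.array(o['tcp_pos'])
a=pix2w(*W,108,104,4);b=pix2w(*W,343,93,4); print(a,b,np.linalg.norm(a-b))
u=(b-a)/np.linalg.norm(b-a); n=np.array([u[1],-u[0],0]); c=(a+b)/2+95*n; print('mat c',c)
ring=t+R@[-1,-38,0]; print('ring',ring, 'needed tool move',R.T@(c-ring))
E
```

```text
[ 374.41732964 -319.28596919    4.        ] [ 429.29759783 -140.60172161    4.        ] 186.922187472377
mat c [ 492.67067189 -257.83580166    4.        ]
ring [ 492.69423668 -255.62558579  186.63513413] needed tool move [ -1.21724898  -2.10797731 182.63228785]
```

```bash
python3 -m crank '[{"x":0,"y":-0.002,"z":0.025,"wx":0,"wy":0,"wz":0},{"x":0,"y":0,"z":0.025,"wx":0,"wy":0,"wz":0},{"x":0,"y":0,"z":0.02,"wx":0,"wy":0,"wz":0},{"x":0,"y":0,"z":0.01,"wx":0,"wy":0,"wz":0},{"x":0,"y":0,"z":0.006,"wx":0,"wy":0,"wz":0},{"x":0,"y":0,"z":0.003,"wx":0,"wy":0,"wz":0},{"x":0,"y":0,"z":0,"wx":0,"wy":0,"wz":0},{"x":0,"y":0,"z":0,"wx":0,"wy":0,"wz":0}]'
```

```text
t: 7.55
tcp_pos: [505.3, -221.7, 99.3]
tcp_rot: [[-0.942, 0.334, 0.001], [0.334, 0.942, -0.0], [-0.001, 0.0, -1.0]]
force: [1.3, 0.2, -5.2]
finger_gap: 0.158
```

```bash
python3 -m crank '[{"x":0,"y":0,"z":0.003,"wx":0,"wy":0,"wz":0},{"x":0,"y":0,"z":0.0015,"wx":0,"wy":0,"wz":0},{"x":0,"y":0,"z":0,"wx":0,"wy":0,"wz":0}]'
python3 -m crank '[{"x":0,"y":0,"z":0.001,"wx":0,"wy":0,"wz":0},{"x":0,"y":0,"z":0,"wx":0,"wy":0,"wz":0}]'
```

```text
t: 7.92
tcp_pos: [504.9, -221.5, 94.2]
tcp_rot: [[-0.942, 0.334, -0.0], [0.334, 0.942, 0.0], [0.0, -0.0, -1.0]]
force: [0.0, -1.0, -5.6]
finger_gap: 0.159
t: 8.18
tcp_pos: [504.9, -221.5, 93.3]
tcp_rot: [[-0.942, 0.334, -0.0], [0.334, 0.942, 0.0], [0.0, 0.0, -1.0]]
force: [-0.0, 0.5, -6.2]
finger_gap: 0.156
```

```bash
python3 -m crank '[{"x":0,"y":0,"z":0.001,"wx":0,"wy":0,"wz":0},{"x":0,"y":0,"z":0,"wx":0,"wy":0,"wz":0}]'
python3 -m crank '[{"x":0,"y":0,"z":0.001,"wx":0,"wy":0,"wz":0},{"x":0,"y":0,"z":0,"wx":0,"wy":0,"wz":0}]'
```

```text
t: 8.43
tcp_pos: [505.0, -221.5, 92.8]
tcp_rot: [[-0.942, 0.334, 0.0], [0.334, 0.942, 0.0], [-0.0, 0.0, -1.0]]
force: [-1.7, 1.5, 2.1]
finger_gap: 0.16
t: 8.68
tcp_pos: [505.0, -221.5, 92.8]
tcp_rot: [[-0.942, 0.334, 0.0], [0.334, 0.942, 0.001], [-0.0, 0.001, -1.0]]
force: [-5.3, 3.0, 14.4]
finger_gap: 0.155
```

```bash
python3 -m crank '[{"x":0,"y":0,"z":-0.001,"wx":0,"wy":0,"wz":0},{"x":0,"y":0,"z":0,"wx":0,"wy":0,"wz":0}]'
python3 -m crank '[{"x":0,"y":0,"z":0,"wx":0,"wy":0,"wz":0},{"x":0,"y":0,"z":0,"wx":0,"wy":0,"wz":0},{"x":0,"y":0,"z":0,"wx":0,"wy":0,"wz":0},{"x":0,"y":0,"z":0,"wx":0,"wy":0,"wz":0}]' 0.55
python3 - <<'E'
from h import *
snap('wrist','w6.png')
E
```

```text
t: 8.93
tcp_pos: [505.1, -221.5, 92.8]
tcp_rot: [[-0.942, 0.334, 0.0], [0.334, 0.942, 0.0], [-0.0, 0.0, -1.0]]
force: [-2.8, 2.2, 6.4]
finger_gap: 0.157
t: 9.43
tcp_pos: [505.0, -221.6, 92.4]
tcp_rot: [[-0.942, 0.334, 0.0], [0.334, 0.942, -0.0], [-0.0, -0.0, -1.0]]
force: [0.4, 0.0, 0.1]
finger_gap: 0.553
```

View pics/w6.png

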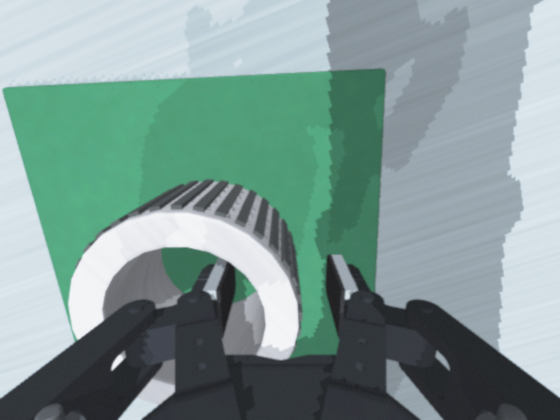

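```bash
python3 -m crank '[{"x":0,"y":0,"z":-0.01,"wx":0,"wy":0,"wz":0},{"x":0,"y":0,"z":-0.03,"wx":0,"wy":0,"wz":0},{"x":0,"y":0,"z":-0.04,"wx":0,"wy":0,"wz":0},{"x":0,"y":0,"z":-0.05,"wx":0,"wy":0,"wz":0},{"x":0,"y":0,"z":-0.05,"wx":0,"wy":0,"wz":0},{"x":0,"y":0,"z":-0.05,"wx":0,"wy":0,"wz":0},{"x":0,"y":0,"z":-0.038,"wx":0,"wy":0,"wz":0},{"x":0,"y":0,"z":0,"wx":0,"wy":0,"wz":0}]'
python3 - <<'E'
from h import *
snap('wrist','w7.png');snap('scene','c7.png')
E
```

```text
t: 10.48
tcp_pos: [505.9, -222.3, 364.4]
tcp_rot: [[-0.942, 0.335, 0.007], [0.335, 0.942, -0.001], [-0.007, 0.001, -1.0]]
force: [-0.1, -1.0, -0.2]
finger_gap: 0.549
```

View pics/w7.png

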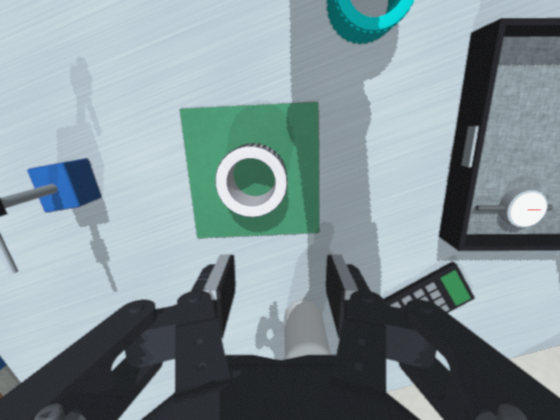

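View pics/c7.png

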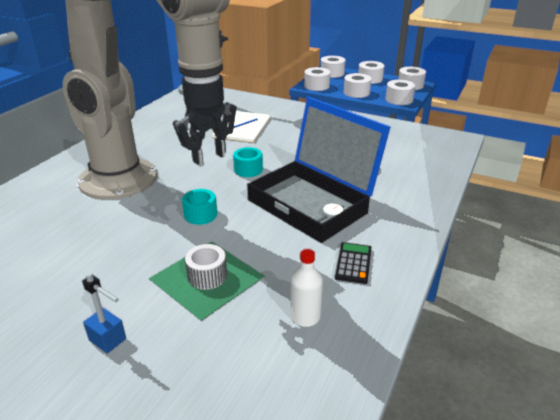

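The ring stands upright near the mat centre: its top is at (251,180) in the wrist view and the mat spans (182–319, 102–238). Next I'll shut the fingers and carry them over and behind the lid.

```bash
python3 - <<'E'
from h import *
W=load('w7.png'); p=pix2w(*W,251.5,180,64); q=np.array([pix2w(*W,u,v,4) for u,v in [(181,109),(318,102),(319,233),(198,238)]]); print(p,q.mean(0))
E
python3 -m crank '[{"x":0.0085,"y":0.05,"z":0,"wx":0,"wy":0,"wz":0},{"x":0.0085,"y":0.05,"z":0,"wx":0,"wy":0,"wz":0},{"x":0.0085,"y":0.05,"z":0,"wx":0,"wy":0,"wz":0},{"x":0.0085,"y":0.05,"z":0,"wx":0,"wy":0,"wz":0},{"x":0.0085,"y":0.05,"z":0,"wx":0,"wy":0,"wz":0},{"x":0.0085,"y":0.05,"z":0,"wx":0,"wy":0,"wz":0}]' 0 40
python3 -m crank '[{"x":0.0085,"y":0.05,"z":0,"wx":0,"wy":0,"wz":0},{"x":0.0085,"y":0.05,"z":0,"wx":0,"wy":0,"wz":0},{"x":0.0085,"y":0.05,"z":0,"wx":0,"wy":0,"wz":0},{"x":0.0085,"y":0.05,"z":0,"wx":0,"wy":0,"wz":0},{"x":0.0085,"y":0.05,"z":0,"wx":0,"wy":0,"wz":0},{"x":0,"y":0,"z":0,"wx":0,"wy":0,"wz":0},{"x":0,"y":0,"z":0,"wx":0,"wy":0,"wz":0}]'
python3 - <<'E'
from h import *
W=snap('wrist','w8.png');snap('side','s8.png')
E
```

```text
[ 489.87562392 -254.85855788   64.        ] [ 492.46940123 -257.64039961    4.        ]
t: 11.32
tcp_pos: [556.5, 79.7, 358.9]
tcp_rot: [[-0.942, 0.334, -0.003], [0.334, 0.942, -0.001], [0.002, -0.002, -1.0]]
force: [0.6, -0.6, -0.1]
finger_gap: -0.002
t: 12.2
tcp_pos: [600.4, 327.3, 358.7]
tcp_rot: [[-0.942, 0.334, -0.002], [0.334, 0.942, -0.002], [0.001, -0.003, -1.0]]
force: [-0.3, -0.2, -0.5]
finger_gap: 0.002
```

View pics/w8.png

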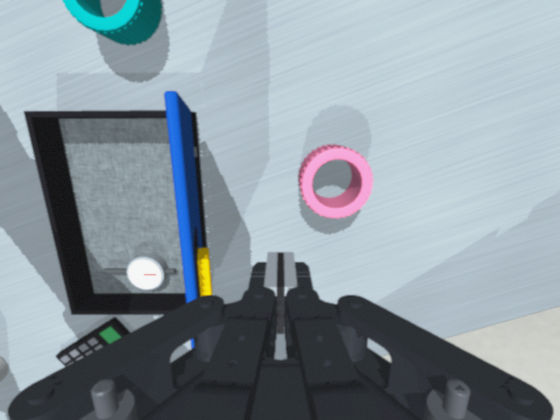

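View pics/s8.png

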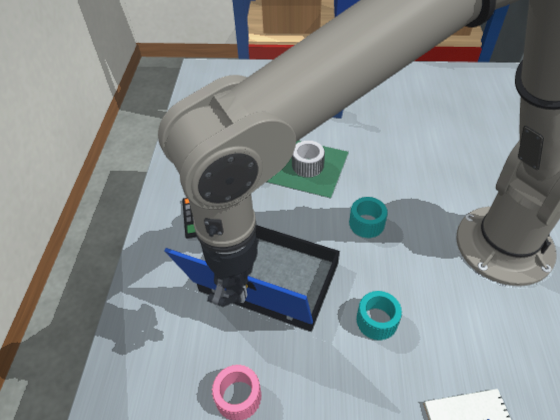

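```bash
python3 - <<'E'
from h import *
W=load('w8.png'); C=np.array([578.5,113,0]); ex=np.array([.944,-.331,0]);ey=np.array([.331,.944,0])
cf=lambda p:(round(ex@(p-C),1),round(ey@(p-C),1),p[2])
for u,v in [(166,93),(178,93)]:
  for z in (235,240,245): print(u,v,cf(pix2w(*W,u,v,z)))
print('rim hinge corner',cf(pix2w(*W,198,112,55)),cf(pix2w(*W,26,113,55)))
print('tcp',cf(np.array(W[1]['tcp_pos'])))
# catch
for u,v in [(200,249),(213,297)]: print('catch',cf(pix2w(*W,u,v,215)))
E
```

```text
166 93 (np.float64(-142.0), np.float64(139.9), np.float64(235.0))
166 93 (np.float64(-141.5), np.float64(141.7), np.float64(240.0))
166 93 (np.float64(-141.0), np.float64(143.5), np.float64(245.0))
178 93 (np.float64(-142.0), np.float64(147.2), np.float64(235.0))
178 93 (np.float64(-141.5), np.float64(148.8), np.float64(240.0))
178 93 (np.float64(-141.0), np.float64(150.4), np.float64(245.0))
rim hinge corner (np.float64(-138.2), np.float64(111.0), np.float64(55.0)) (np.float64(-137.9), np.float64(-93.9), np.float64(55.0))
tcp (np.float64(-50.3), np.float64(209.6), np.float64(358.7009936710621))
catch (np.float64(-31.2), np.float64(146.5), np.float64(215.0))
catch (np.float64(11.1), np.float64(153.7), np.float64(215.0))
```

```bash
python3 -m crank '[{"x":0.01,"y":0,"z":0.03,"wx":0,"wy":0,"wz":0},{"x":0,"y":0,"z":0.04,"wx":0,"wy":0,"wz":0},{"x":0,"y":-0.02,"z":0,"wx":0,"wy":0,"wz":0},{"x":0,"y":-0.02,"z":0,"wx":0,"wy":0,"wz":0},{"x":0,"y":0,"z":0,"wx":0,"wy":0,"wz":0},{"x":0,"y":0,"z":0,"wx":0,"wy":0,"wz":0}]'
python3 -m crank '[{"x":0,"y":-0.005,"z":0,"wx":0,"wy":0,"wz":0},{"x":0,"y":-0.005,"z":0,"wx":0,"wy":0,"wz":0},{"x":0,"y":0,"z":0,"wx":0,"wy":0,"wz":0}]'
python3 -m crank '[{"x":0,"y":-0.01,"z":0,"wx":0,"wy":0,"wz":0},{"x":0,"y":-0.01,"z":0,"wx":0,"wy":0,"wz":0},{"x":0,"y":0,"z":0,"wx":0,"wy":0,"wz":0}]'
python3 - <<'E'
from h import *
W=snap('wrist','w9.png');snap('scene','c9.png')
E
```

```text
t: 13.05
tcp_pos: [578.2, 293.9, 290.8]
tcp_rot: [[-0.942, 0.335, 0.001], [0.335, 0.942, 0.001], [-0.0, 0.001, -1.0]]
force: [-0.2, -0.4, 0.3]
finger_gap: 0.002
t: 13.42
tcp_pos: [574.5, 284.8, 290.8]
tcp_rot: [[-0.943, 0.334, 0.001], [0.334, 0.943, 0.001], [-0.0, 0.001, -1.0]]
force: [-0.6, 1.7, 2.8]
finger_gap: -0.004
t: 13.8
tcp_pos: [567.6, 263.6, 290.3]
tcp_rot: [[-0.942, 0.336, -0.001], [0.336, 0.942, -0.001], [0.0, -0.002, -1.0]]
force: [-0.2, -0.2, 0.0]
finger_gap: -0.004
```

View pics/w9.png

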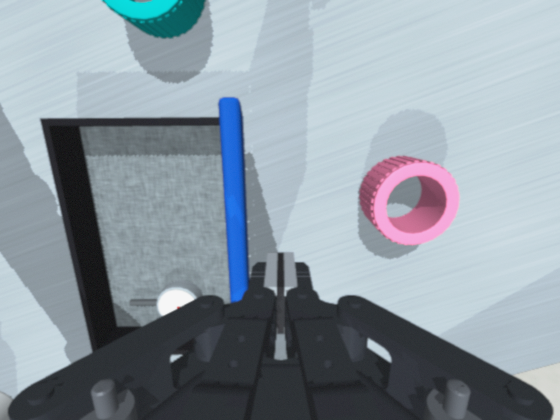

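View pics/c9.png

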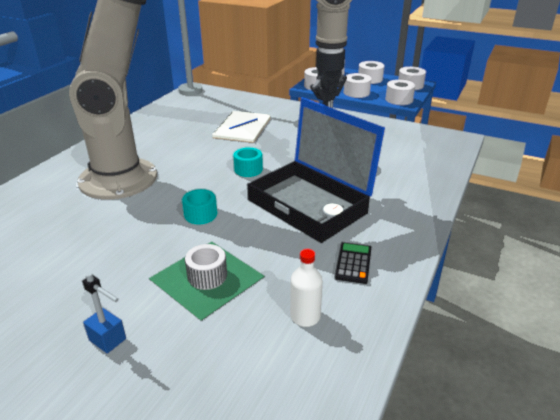

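```bash
python3 -m crank '[{"x":0,"y":-0.011,"z":0.001,"wx":0,"wy":0,"wz":0},{"x":0,"y":-0.011,"z":0.001,"wx":0,"wy":0,"wz":0},{"x":0,"y":-0.021,"z":0.001,"wx":0,"wy":0,"wz":0},{"x":0,"y":-0.021,"z":0.002,"wx":0,"wy":0,"wz":0},{"x":0,"y":-0.02,"z":0.006,"wx":0,"wy":0,"wz":0},{"x":0,"y":-0.019,"z":0.008,"wx":0,"wy":0,"wz":0},{"x":0,"y":0,"z":0,"wx":0,"wy":0,"wz":0},{"x":0,"y":0,"z":0,"wx":0,"wy":0,"wz":0}]'
python3 - <<'E'
from h import *
W=snap('wrist','w10.png');snap('scene','c10.png')
E
```

```text
t: 14.9
tcp_pos: [533.2, 168.4, 271.0]
tcp_rot: [[-0.943, 0.334, -0.001], [0.334, 0.943, -0.0], [0.001, -0.001, -1.0]]
force: [0.4, 0.3, -1.4]
finger_gap: -0.0
```

View pics/w10.png

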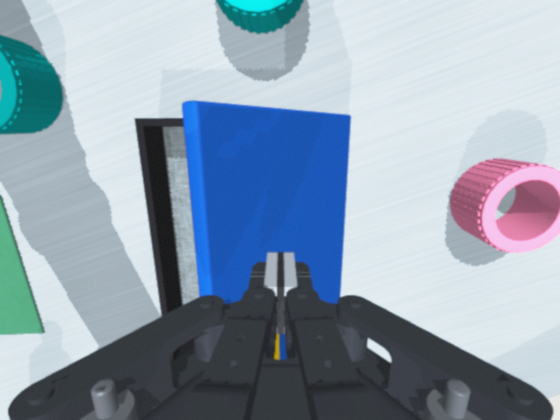

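View pics/c10.png

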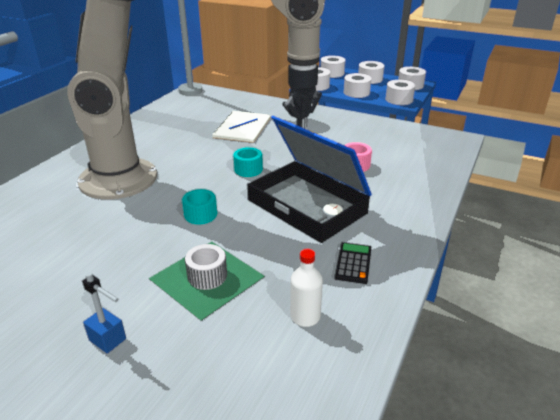

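```bash
python3 -m crank '[{"x":0,"y":-0.018,"z":0.011,"wx":0,"wy":0,"wz":0},{"x":0,"y":-0.017,"z":0.013,"wx":0,"wy":0,"wz":0},{"x":0,"y":-0.014,"z":0.015,"wx":0,"wy":0,"wz":0},{"x":0,"y":-0.013,"z":0.017,"wx":0,"wy":0,"wz":0},{"x":0,"y":-0.01,"z":0.019,"wx":0,"wy":0,"wz":0},{"x":0,"y":-0.008,"z":0.019,"wx":0,"wy":0,"wz":0},{"x":0,"y":0,"z":0,"wx":0,"wy":0,"wz":0}]'
python3 -m crank '[{"x":0,"y":-0.003,"z":0.012,"wx":0,"wy":0,"wz":0},{"x":0,"y":-0.003,"z":0.011,"wx":0,"wy":0,"wz":0},{"x":0,"y":-0.001,"z":0.008,"wx":0,"wy":0,"wz":0},{"x":0,"y":0,"z":0,"wx":0,"wy":0,"wz":0}]'
python3 - <<'E'
from h import *
W=snap('wrist','w11.png');snap('scene','c11.png')
E
```

```text
t: 15.88
tcp_pos: [504.7, 90.7, 175.5]
tcp_rot: [[-0.942, 0.336, -0.005], [0.336, 0.942, -0.002], [0.004, -0.004, -1.0]]
force: [0.1, 0.2, 0.0]
finger_gap: 0.001
t: 16.38
tcp_pos: [503.8, 86.3, 145.6]
tcp_rot: [[-0.942, 0.334, -0.002], [0.334, 0.942, -0.0], [0.001, -0.001, -1.0]]
force: [0.8, 0.2, 0.1]
finger_gap: 0.001
```

View pics/w11.png

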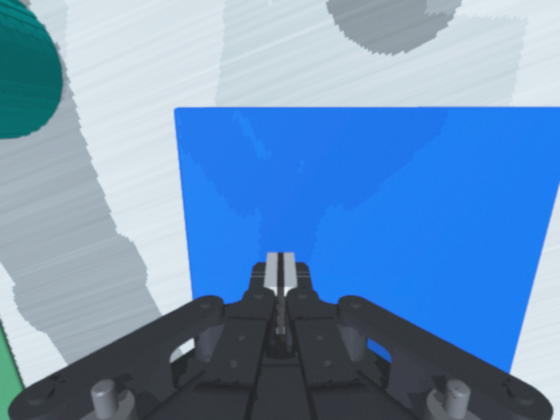

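View pics/c11.png

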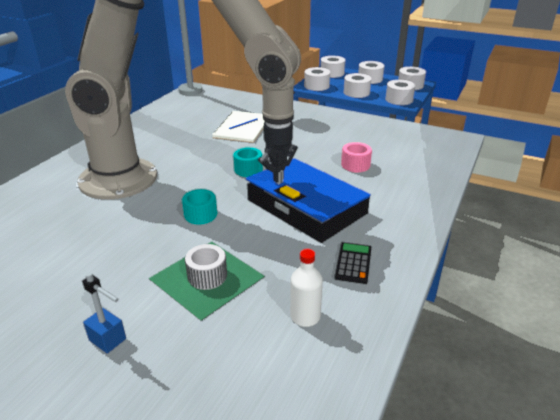

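```bash
python3 -m crank '[{"x":0,"y":0,"z":0.004,"wx":0,"wy":0,"wz":0},{"x":0,"y":0,"z":0.003,"wx":0,"wy":0,"wz":0},{"x":0,"y":0,"z":0,"wx":0,"wy":0,"wz":0}]'
python3 -m crank '[{"x":0,"y":0,"z":0.002,"wx":0,"wy":0,"wz":0},{"x":0,"y":0,"z":0,"wx":0,"wy":0,"wz":0}]'
python3 -m crank '[{"x":0,"y":0,"z":0.002,"wx":0,"wy":0,"wz":0},{"x":0,"y":0,"z":0,"wx":0,"wy":0,"wz":0}]'
```

```text
t: 16.85
tcp_pos: [504.3, 86.4, 139.2]
tcp_rot: [[-0.943, 0.334, -0.0], [0.334, 0.943, -0.0], [0.0, -0.0, -1.0]]
force: [-0.4, 0.3, -0.5]
finger_gap: 0.0
t: 17.1
tcp_pos: [504.3, 86.4, 137.3]
tcp_rot: [[-0.942, 0.334, -0.0], [0.334, 0.942, 0.0], [0.0, -0.0, -1.0]]
force: [0.3, -0.4, -0.5]
finger_gap: -0.002
t: 17.35
tcp_pos: [504.4, 86.4, 135.7]
tcp_rot: [[-0.942, 0.334, 0.0], [0.334, 0.942, 0.0], [0.0, 0.0, -1.0]]
force: [-1.5, -0.4, 4.8]
finger_gap: -0.001
```

```bash
python3 -m crank '[{"x":0,"y":0,"z":0.001,"wx":0,"wy":0,"wz":0},{"x":0,"y":0,"z":0,"wx":0,"wy":0,"wz":0}]'
python3 -m crank '[{"x":0,"y":0,"z":-0.03,"wx":0,"wy":0,"wz":0},{"x":0,"y":0,"z":-0.05,"wx":0,"wy":0,"wz":0},{"x":0.05,"y":0,"z":-0.05,"wx":0,"wy":0,"wz":0},{"x":0,"y":0,"z":0,"wx":0,"wy":0,"wz":0},{"x":0,"y":0,"z":0,"wx":0,"wy":0,"wz":0}]'
python3 - <<'E'
from h import *
W=snap('wrist','w12.png');snap('side','s12.png')
E
```

```text
t: 17.6
tcp_pos: [504.4, 86.4, 135.6]
tcp_rot: [[-0.942, 0.334, 0.0], [0.334, 0.942, 0.001], [0.0, 0.0, -1.0]]
force: [-5.3, -1.2, 16.3]
finger_gap: 0.001
t: 18.23
tcp_pos: [462.7, 101.1, 258.3]
tcp_rot: [[-0.943, 0.334, 0.0], [0.334, 0.943, 0.0], [-0.0, 0.0, -1.0]]
force: [0.7, -0.3, -0.7]
finger_gap: 0.003
```

View pics/w12.png

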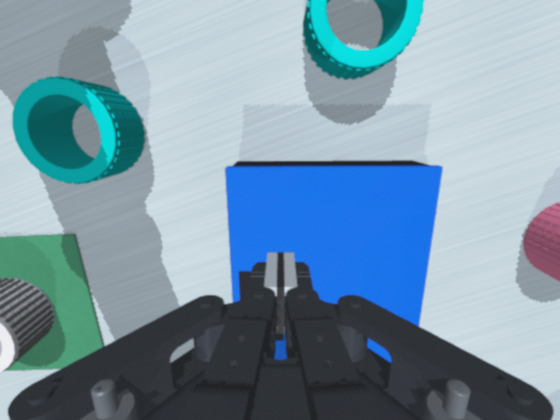

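View pics/s12.png

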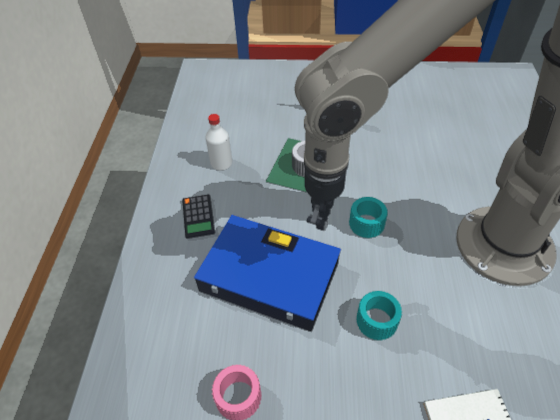

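```bash
python3 - <<'E'
from h import *
W=load('w12.png');D=load('s12.png')
a=pix2w(*W,227,167,63);b=pix2w(*W,441,166,63);print(a,b,np.linalg.norm(a-b))
C=np.array([578.5,113,0]); ex=np.array([.944,-.331,0]);ey=np.array([.331,.944,0])
cf=lambda p:(round(ex@(p-C),1),round(ey@(p-C),1))
print(cf(a),cf(b)); K=C-68*ey; K[2]=75; print('K',K, 'pix side',w2pix(*D,K)); print('side catch',cf(pix2w(*D,280,239.5,75)))
R=np.array(W[1]['tcp_rot']);t=np.array(W[1]['tcp_pos']);print(R.T@(K-t))
E
python3 - <<'E'
import cv2
b=cv2.imread('pics/s12.png'); cv2.imwrite('pics/c12.png',cv2.resize(b[205:335,190:350],None,fx=4,fy=4,interpolation=cv2.INTER_CUBIC))
E
```

```text
[412.17870032  68.60144414  63.        ] [474.65962629 247.46817377  63.        ] 189.4654931085503
(np.float64(-142.3), np.float64(-97.0)) (np.float64(-142.5), np.float64(92.6))
K [555.992  48.808  75.   ] pix side [[279.9482053  237.16775723]]
side catch (np.float64(-2.7), np.float64(-61.9))
[-105.31263685  -18.18379109  183.35897369]
```

View pics/c12.png

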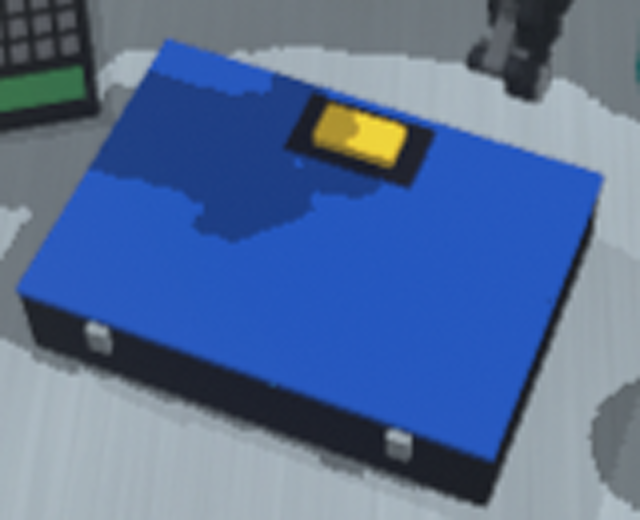

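```bash
python3 -m crank '[{"x":-0.035,"y":-0.006,"z":0,"wx":0,"wy":0,"wz":0},{"x":-0.035,"y":-0.006,"z":0.02,"wx":0,"wy":0,"wz":0},{"x":-0.035,"y":-0.005,"z":0.03,"wx":0,"wy":0,"wz":0},{"x":0,"y":0,"z":0.03,"wx":0,"wy":0,"wz":0},{"x":0,"y":0,"z":0.017,"wx":0,"wy":0,"wz":0},{"x":0,"y":0,"z":0,"wx":0,"wy":0,"wz":0},{"x":0,"y":0,"z":0,"wx":0,"wy":0,"wz":0}]'
python3 -m crank '[{"x":0,"y":0,"z":0.006,"wx":0,"wy":0,"wz":0},{"x":0,"y":0,"z":0.004,"wx":0,"wy":0,"wz":0},{"x":0,"y":0,"z":0,"wx":0,"wy":0,"wz":0}]'
python3 -m crank '[{"x":0,"y":0,"z":0.003,"wx":0,"wy":0,"wz":0},{"x":0,"y":0,"z":0.003,"wx":0,"wy":0,"wz":0},{"x":0,"y":0,"z":0,"wx":0,"wy":0,"wz":0}]'
```

```text
t: 19.2
tcp_pos: [556.4, 50.3, 162.3]
tcp_rot: [[-0.943, 0.334, 0.001], [0.334, 0.943, 0.0], [-0.001, 0.001, -1.0]]
force: [-0.6, -0.9, 0.1]
finger_gap: -0.0
t: 19.58
tcp_pos: [555.8, 50.1, 151.5]
tcp_rot: [[-0.943, 0.334, -0.0], [0.334, 0.943, 0.0], [0.0, -0.0, -1.0]]
force: [0.3, 0.3, -0.1]
finger_gap: 0.001
t: 19.95
tcp_pos: [556.0, 50.1, 145.4]
tcp_rot: [[-0.942, 0.334, -0.0], [0.334, 0.942, -0.0], [0.0, -0.0, -1.0]]
force: [0.6, -0.2, -0.2]
finger_gap: -0.003
```

```bash
python3 -m crank '[{"x":0,"y":0,"z":0.002,"wx":0,"wy":0,"wz":0},{"x":0,"y":0,"z":0.001,"wx":0,"wy":0,"wz":0}]'
python3 -m crank '[{"x":0,"y":0,"z":0.002,"wx":0,"wy":0,"wz":0},{"x":0,"y":0,"z":0.001,"wx":0,"wy":0,"wz":0}]'
python3 -m crank '[{"x":0,"y":0,"z":0,"wx":0,"wy":0,"wz":0}]'
```

```text
t: 20.2
tcp_pos: [556.0, 50.0, 143.0]
tcp_rot: [[-0.942, 0.334, 0.0], [0.334, 0.942, 0.0], [0.0, 0.0, -1.0]]
force: [-1.7, -0.3, 6.4]
finger_gap: -0.001
t: 20.45
tcp_pos: [556.0, 50.1, 140.1]
tcp_rot: [[-0.942, 0.334, 0.0], [0.334, 0.942, 0.0], [-0.0, 0.0, -1.0]]
force: [-1.8, -0.2, 6.7]
finger_gap: -0.002
t: 20.58
tcp_pos: [556.0, 50.0, 140.0]
tcp_rot: [[-0.942, 0.334, 0.0], [0.334, 0.942, 0.0], [0.0, 0.0, -1.0]]
force: [-1.8, 0.9, 5.2]
finger_gap: -0.001
```

```bash
python3 - <<'E'
from h import *
snap('scene','c13.png');snap('side','s13.png')
for n,r in (('c13',(150,250,230,380)),('s13',(200,300,200,350))):
    b=cv2.imread(f'pics/{n}.png')[r[0]:r[1],r[2]:r[3]]; cv2.imwrite(f'pics/{n}z.png',cv2.resize(b,None,fx=5,fy=5,interpolation=cv2.INTER_CUBIC))
E
```

```text
(no output)
```

View pics/c13z.png

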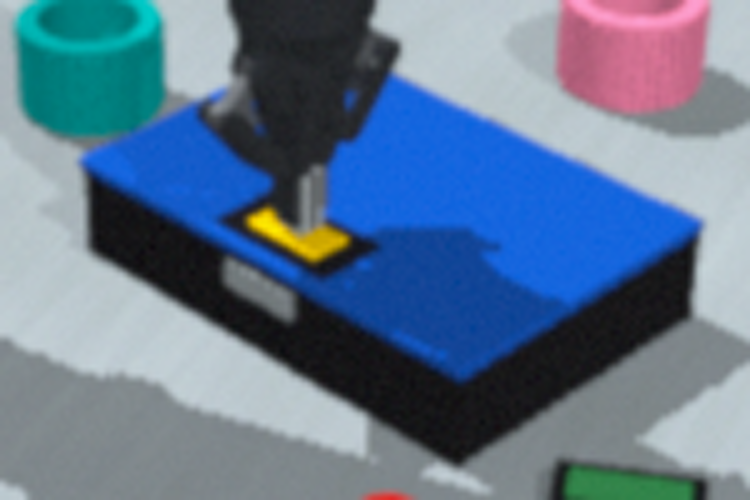

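View pics/s13z.png

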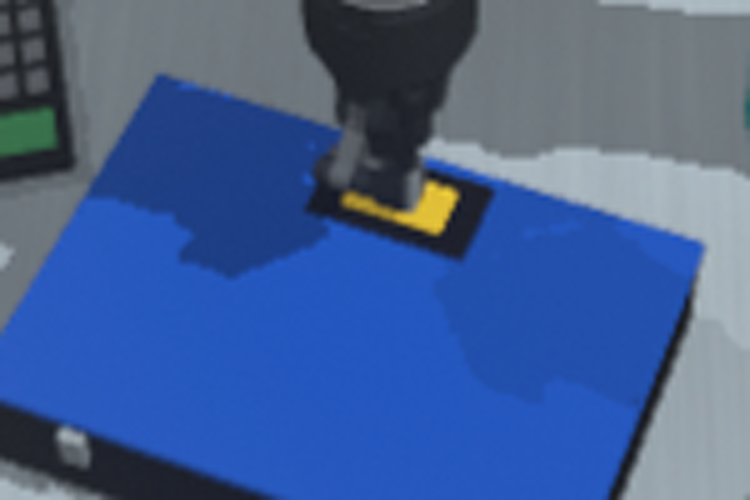

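The fingertip is centred on the yellow catch, which is nearly flush. I'll keep pushing until it reaches the hard stop.

```bash
python3 -m crank '[{"x":0,"y":0,"z":0.001,"wx":0,"wy":0,"wz":0},{"x":0,"y":0,"z":0.001,"wx":0,"wy":0,"wz":0}]'
python3 -m crank '[{"x":0,"y":0,"z":0.001,"wx":0,"wy":0,"wz":0},{"x":0,"y":0,"z":0,"wx":0,"wy":0,"wz":0}]'
```

```text
t: 20.92
tcp_pos: [556.1, 50.0, 138.5]
tcp_rot: [[-0.942, 0.334, -0.0], [0.334, 0.942, 0.0], [0.0, 0.0, -1.0]]
force: [-4.9, -0.6, 17.7]
finger_gap: 0.001
t: 21.18
tcp_pos: [556.1, 50.0, 138.4]
tcp_rot: [[-0.942, 0.335, 0.0], [0.335, 0.942, 0.001], [0.0, 0.001, -1.0]]
force: [-6.6, -0.4, 20.3]
finger_gap: -0.003
```

The catch stopped hard at TCP z 138.4. The lid contact was at 135.6, and 3 mm proud of that gives 138.6, so the catch is fully down. I'll retract and check.

```bash
python3 -m crank '[{"x":0,"y":0,"z":-0.01,"wx":0,"wy":0,"wz":0},{"x":0,"y":0,"z":-0.03,"wx":0,"wy":0,"wz":0},{"x":0,"y":0,"z":-0.05,"wx":0,"wy":0,"wz":0},{"x":0.03,"y":0.03,"z":-0.05,"wx":0,"wy":0,"wz":0},{"x":0.03,"y":0.03,"z":0,"wx":0,"wy":0,"wz":0},{"x":0,"y":0,"z":0,"wx":0,"wy":0,"wz":0},{"x":0,"y":0,"z":0,"wx":0,"wy":0,"wz":0}]'
python3 - <<'E'
from h import *
snap('scene','c14.png');snap('side','s14.png')
b=cv2.imread('pics/c14.png')[150:330,130:390]; cv2.imwrite('pics/c14z.png',cv2.resize(b,None,fx=3,fy=3,interpolation=cv2.INTER_CUBIC))
E
```

```text
t: 22.05
tcp_pos: [520.3, 124.4, 274.1]
tcp_rot: [[-0.943, 0.334, -0.0], [0.334, 0.943, -0.001], [-0.0, -0.001, -1.0]]
force: [-0.1, -0.5, -0.1]
finger_gap: -0.003
```

View pics/c14z.png

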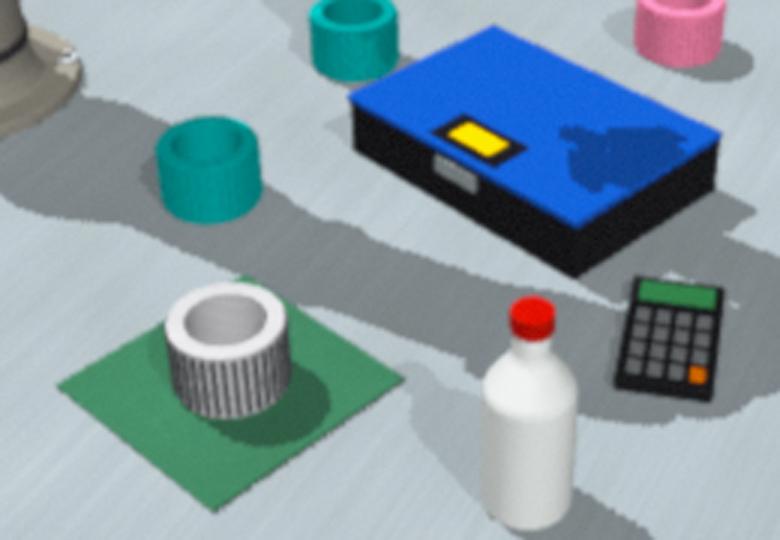

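View pics/s14.png

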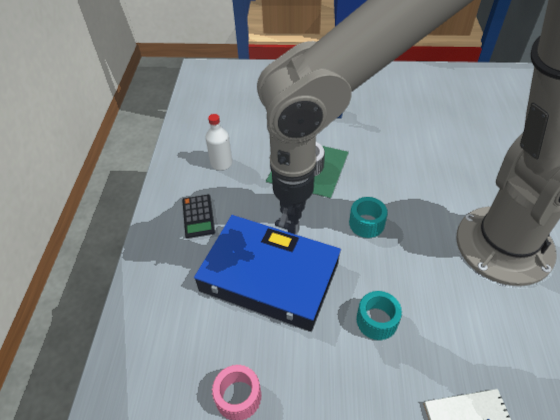

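The zoomed scene view shows the lid shut flat with the catch down at (478,138), and the ring standing on the mat at (230,350). The bottle and calculator look unmoved. I'll hand the job in.

```bash
python3 -c "
from rig import ctrl
print(ctrl.close_job())"
```

```text
the job is handed in; nothing more can be done
None
```

The job is done and handed in at about 22 s on the robot's clock. By my checks every step was met; the hand-in gave no verdict.

- **Ring:** I gripped it by its wall on the hinge side, away from the gauge, and lifted it straight out. I lowered it onto the mat in 1 mm steps to light contact, with the force peaking at about 14 N, then released it. The wrist camera put its centre about 4 mm from the mat's centre, standing upright.
- **Lid:** I pushed it shut from behind with closed fingers until it stopped, at about 16 N. The fingertip was then about 63 mm above the bench, which is the height of a shut lid.
- **Catch:** It slid down at about 6–7 N and hit a hard stop at 20 N, with the TCP at 138.4 mm. That is about 3 mm above the lid surface, the fully-down height.
- **Bystanders:** The last pictures show the calculator and bottle where they started, judged by eye. The stand was last seen unmoved when the lid was almost shut, and the arm did not go near it after that. The arm's path kept clear of the gauge throughout.

**Disagreements:** Scene and side camera positions differed by 7–20 mm for some objects, so I relied on the wrist camera, whose measurements matched the given sizes to within a few millimetres. The force reading also stayed near zero at 145.4 mm on the way down, though the catch should have been met at about 148 mm. The final hard stop settled that.

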